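# Key the drive hub onto the meter shaft and shut the flap

## Task

The drive hub in the seed meter housing is hung up on top of the shaft's key. Turn it until its keyways line up and it drops over the key, press it fully home past the stiff seal, then swing the inspection flap shut over it and let go. Leave the loose parts around the housing where they are.

Things in the scene. Friction and masses are not known exactly. Their poses are not given: they have to be found in the camera images.
- housing: Fixed cast aluminium meter housing, an open-topped square box 160 x 160 mm, 60 mm high, walls 10 mm, so the well is 140 x 140 mm inside. Upright on the bench, turned up to about 30 degrees. Origin: centre of its underside; z up; its +y side carries the flap's hinge.
- shaft: Fixed upright steel shaft in the middle of the well, turned any way. Origin: on its axis at the seat face on which the hub must end up, 20 mm above the bench; z up. A key bar, 38 mm long along the shaft's x (19 mm to either side), 10 mm wide, stands 18 mm above the seat. A round pilot, diameter 20 mm, rises to 38 mm above the seat.
- shaft_end (a point): Centre of the pilot's end face, 38 mm above the seat face; a dark line 4 mm wide across it runs along the shaft's x, the same way as the key. Seen from above inside the hub's bore.
- seal (a joint): How far (m) the black rubber seal ring round the key's foot has been pushed down, 0 to 0.008. Outer diameter 66 mm; at 0 it stands 8 mm proud of the seat face, at 0.008 flush. It slides straight down, only under about 10 N (the hub's weight counts), and stays where it is pushed.
- hub: Loose galvanised drive hub, about 0.45 kg. Origin: centre of its underside; z up. Flange diameter 84 mm, 10 mm thick; bore diameter 22 mm with two keyways, one either side, along hub +x and -x, 13.4 mm wide, out to 21 mm from the axis, open right through. It starts level on the pilot, underside on top of the key 18 mm above home, 35 to 90 degrees from lining up.
- hub_boss (a point): Centre of the top of the hub's round boss, diameter 50 mm, which spans 10 to 32 mm above its underside: grip there. The hub fits either way round (half-turn symmetric), must line up to within about 5 degrees, then sinks 10 mm freely to the seal and must be pressed the last 8 mm. Home: hub origin at the shaft's origin.
- flap (a joint): Opening angle (rad) of the steel inspection flap, 110 mm wide, 130 mm from hinge to free edge, 3 mm thick, 0.2 kg. 0 is shut, level, underside 61.5 mm above the bench; 1.57 upright; it starts at 1.95 to 2.3 (stop 2.4). The hinge is stiff (0.19 N m): it stays where it is left and must be pushed all the way. A hub still on the key stands in its way.
- flap_hinge (a point): Middle of the flap's hinge line, on the outside of the housing's +y wall, 80 mm from the housing's axis, 63 mm above the bench. The hinge line runs along the housing's x.
- flap_edge (a point): Middle of the flap's free edge, 130 mm from the hinge line, mid-thickness; a rod of diameter 8 mm runs along it. Open, the flap leans outward to the housing's +y; shut, the edge lies on the -y side.
- singulator: Bystander: loose white plastic disc 72 mm across with five short pegs and a tab, 24 mm high, origin centre of underside.
- pulley: Bystander: loose black rubber V-pulley lying flat, 72 mm across, 27 mm high, origin centre of underside.
- cam_follower: Bystander: loose steel cam follower standing on its 38 mm roller with a 12 mm stud up, 50 mm high, origin centre of underside.

How it is judged:
By the outcome, as a careful person would: the job done as asked, in the order asked, and still so for the second after the job is handed in, with the robot touching nothing.
It also fails if it takes over 54 s, if anything falls off the work surface, if the arm or the gripper's body presses on something with over 40 N, if the wrist force passes 120 N, or if a joint passes its speed limit or range.

## Robot

A 7-joint arm with a two-finger parallel gripper is mounted at the origin on the work surface. World frame = base frame: x ahead of the robot, y to its left, z up, the work surface at z = 0. Lengths are in m, angles in rad, forces in N, time in s.
With the tool pointing down it reaches from about 0.4 to 0.875 m from the base axis. Payload 19.3 kg.
Tool frame: the origin (TCP) lies midway between the tips of the shut fingers; the grasp point (between the pads) lies 19 mm behind it; z points along the fingers, y is the line along which they close (so a half turn about z gives the same grasp; the last joint's range is limited). The gripper opens to 85 mm and grips with 20 to 120 N. Pads are 22 mm wide; open, the fingers measure 114 mm over their backs; the gripper's body (76 mm by 85 mm) begins 54 mm behind the grasp point. The pads swing forward as they close: fully open they stand 13 mm farther back than shut.
Start: joints at [-0.07, 0.521, -0.036, 1.599, 0.021, 1.021, -0.113], TCP at [0.625, -0, 0.231] pointing down, gripper open.
Joint ranges: [-2.91, 2.91], [-0.3, 2.13], [-1.5, 1.42], [0.17, 2.43], [-1.26, 4.41], [0.16, 1.93], [-2.52, 2.52]. Speed limits (rad/s): [1.89, 1.89, 2.39, 2.39, 3.01, 3.01, 3.01].

## Interface

Orientations are given as [roll, pitch, yaw] about the fixed x, y, z axes, in that order (R = Rz(yaw) Ry(pitch) Rx(roll)).
In Python, from workcell import bot, viewer gives the robot as it stands (bot), with the cameras (viewer).
- The arm moves only by the tool inch_along, called after "Call:" by a JSON object that holds its "op" and its "data". Schema: {"type":"object","properties":{"increments":{"type":"array","items":{"type":"number"},"minItems":7,"maxItems":35},"grip_force":{"type":"number"},"only":{"type":"string"},"quiet":{"type":"boolean"},"lines":{"type":"string"}},"required":["increments"],"additionalProperties":false}. increments is one flat list of numbers that holds 1 to 5 rows one after another, with no inner brackets; each row has 7 numbers: the finger opening in m, then dx, dy, dz in cm, then a rotation vector rx, ry, rz in units of 0.1 rad; each row is the pose to reach, as a shift and turn from the pose commanded when the call began, along the tool's axes at that moment; what a row does not reach only later rows make up. A row lasts 1/8 s, in which the tool goes at most 0.0625 m and 0.188 rad, less where a joint would pass 70% of its speed; a pose out of reach is approached as far as the arm can. The fingers move at their own pace and stop on an object; grip_force is the grip in N (left out, the last holds). Time passes only in rows, so rows that do not move let the fingers close. The tool returns the time, the measured TCP pose, the force, the opening and the grip force at its end. only (a regular expression) keeps the lines of the reply that match it, lines (a string "A,B") keeps lines A to B, and quiet returns only ok. Input that does not fit is refused with a message, and nothing moves.
- bot.observe(): the state, without advancing time (a new reading comes with each control period).
- viewer.grab_frame(name): name is "scene" or "side" or "wrist"; returns the picture (400x640x3 uint8, blue, green, red); there is no depth.
- viewer.calibration(name): a dict with "vfov" (degrees; the focal length in pixels is half the picture's height over the tangent of half this angle, whatever the lens; pixels are square), "cx", "cy" (the principal point, pixels), "eye" and "attitude" of the camera in the world. Camera axes: x right, y down, z forward; pixel columns grow to the right and rows downward; lengths in m; the calibration is good to about 2 mm. A picture is of the moment at which its call begins: read the wrist's pose just before it. calibration takes no time and is no camera call; for the wrist camera it gives the pose at the moment of the call.
- bot.job_done(): hands the job in; it is judged then, once.
The state is a dict: "clock": time; "qpos": joint angles; "qd": joint speeds; "joint_efforts": joint torques, N m; "position": TCP position; "tool_rot": TCP orientation; "force": force on the tool from outside, world axes, zero at the start; "moment": the same for the moment, N m; "grip_width": finger opening in m; "finger_force": force on a finger pad.
Only numpy, scipy, OpenCV 4.12 (cv2) and the standard library are available. Lean on these libraries where they do the work, as an engineer would, in place of code of your own. Each camera call takes 0.05 s, during which the arm holds its last target. There are 200 camera calls.

## Working session

There is one attempt and no reset: what is moved stays moved. The work goes in short steps, Python scripts to look and compute and a tool call to move; the robot and the scene stay as the last step left them, time stands still between calls to the robot, and variables do not carry over. Pictures are saved under pics/ and viewed, at most 10 in all, crops included, and the job is handed in when it is done.

```bash
ls; mkdir -p pics
```

Run:
```python
from workcell import bot, viewer
import cv2
for n in("scene","side","wrist"):
    c=viewer.calibration(n);print(n,c)
    cv2.imwrite(f"pics/{n}0.png",viewer.grab_frame(n))
s=bot.observe();print(s)
```

Run:
```python
import cv2,numpy as np
a=[cv2.imread(f"pics/{n}0.png") for n in("scene","side","wrist")]
# distinct pictures
cv2.imwrite("pics/a.png",cv2.resize(a[0],None,fx=1.25,fy=1.25,interpolation=cv2.INTER_CUBIC))
cv2.imwrite("pics/b.png",cv2.resize(a[1],None,fx=1.25,fy=1.25,interpolation=cv2.INTER_CUBIC))
```

```text
(no output)
```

View pics/scene0.png

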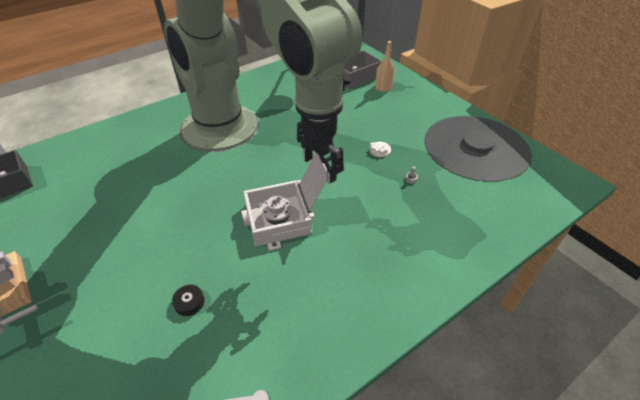

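View pics/wrist0.png

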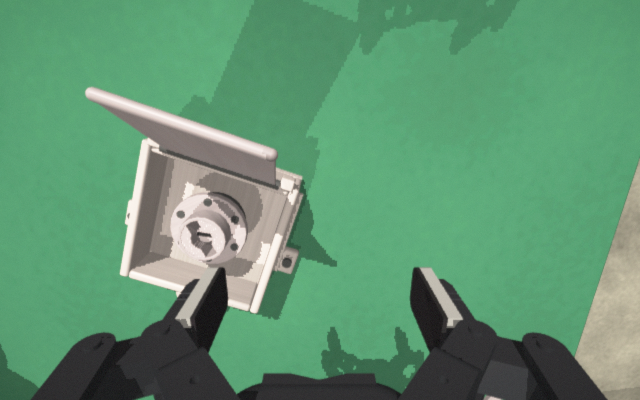

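View pics/side0.png

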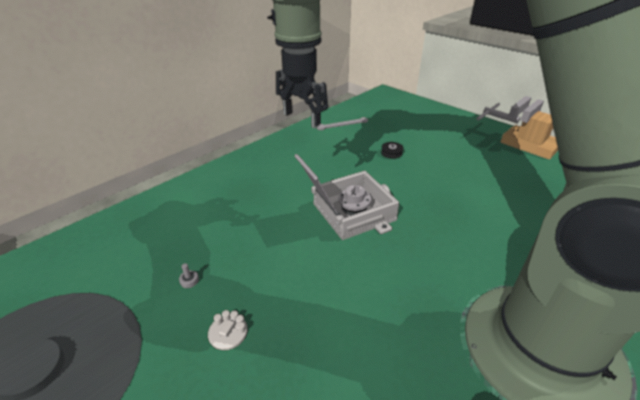

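Wrist view: hub boss at about (204,237), the hinge side of the housing faces up in the image, and the flap edge runs from (90,93) to (273,153). In the scene view the housing is at about (278,212); in the side view the hub is at about (357,195). The bystanders stand well clear. Next I move the wrist camera closer, over the hub.

Units first: shifts go in cm and turns go in units of 0.1 rad. So -0.118 m is -11.8, -0.05 m is -5.

Call:
{"op": "inch_along", "data": {"increments": [0.085, -2, -5, 2, 0, 0, 0, 0.085, -4, -10, 4, 0, 0, 0, 0.085, -5, -11.8, 5, 0, 0, 0, 0.085, -5, -11.8, 5, 0, 0, 0]}}

```text
clock: 0.65
position: [0.5058, -0.0508, 0.181]
tool_rot: [-3.14, 0.0, 1.569]
force: [0.4, -0.1, 0.8]
grip_width: 0.0853
finger_force: 0.0
```

Create h.py:
```python
import numpy as np,cv2
from scipy.spatial.transform import Rotation as R
from workcell import bot, viewer
def cam(c): 
    return 200/np.tan(np.radians(c["vfov"]/2)),c["cx"],c["cy"],np.array(c["eye"]),R.from_euler("xyz",c["attitude"]).as_matrix()
def ray(c,uv):
    f,cx,cy,e,M=cam(c); d=M@np.array([(uv[0]-cx)/f,(uv[1]-cy)/f,1]); return e,d
def onz(c,uv,z):
    e,d=ray(c,uv); return e+d*(z-e[2])/d[2]
def proj(c,P):
    f,cx,cy,e,M=cam(c); p=(np.atleast_2d(P)-e)@M; return np.c_[cx+f*p[:,0]/p[:,2],cy+f*p[:,1]/p[:,2]]
def tri(obs):
    A=np.zeros((3,3));b=np.zeros(3)
    for c,uv in obs:
        e,d=ray(c,uv);d=d/np.linalg.norm(d);Q=np.eye(3)-np.outer(d,d);A+=Q;b+=Q@e
    return np.linalg.solve(A,b)
def tool():
    s=bot.observe();return s["position"],R.from_euler("xyz",s["tool_rot"]).as_matrix(),s
```

Run:
```python
from h import *
import pickle
c=viewer.calibration("wrist");im=viewer.grab_frame("wrist");cv2.imwrite("pics/w1.png",im)
pickle.dump(c,open("w1.pkl","wb"));print(c)
u,v=map(int,proj(c,[.507,-.059,.07])[0]);print(u,v)
cv2.imwrite("pics/w1c.png",cv2.resize(im[max(0,v-140):v+140,max(0,u-190):u+190],None,fx=2.1,fy=2.1,interpolation=cv2.INTER_CUBIC));print(max(0,u-190),max(0,v-140))
```

```text
{'vfov': 63.35466130575666, 'cx': 318.56983063556726, 'cy': 202.27872938505675, 'eye': array([0.50589648, 0.03424579, 0.32373471]), 'attitude': array([ 2.80488457e+00,  1.05501098e-04, -1.44137271e-03])}
320 207
130 67
```

View pics/w1c.png

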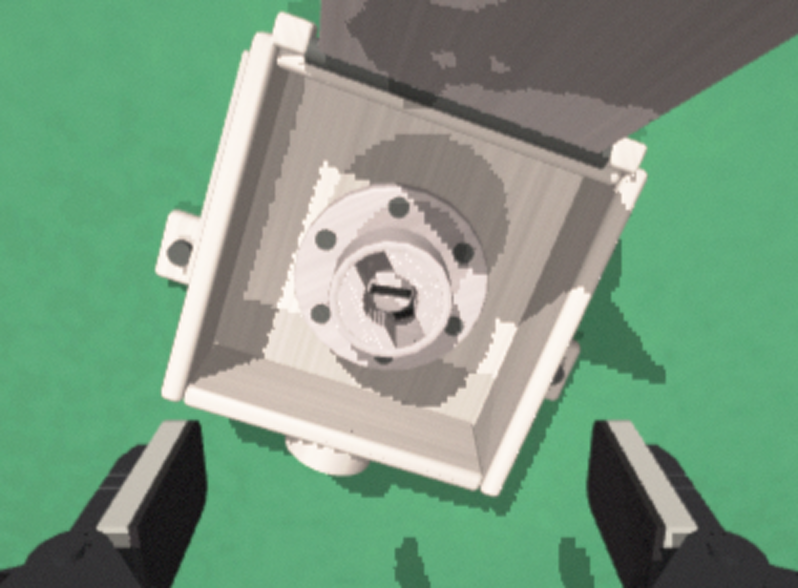

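The close-up shows the boss at crop (391,299), the dark shaft-end line running nearly horizontal from (371,291) to (411,294), and the keyways running steeply from upper left to lower right. I enlarge the bore to get the angles.

Run:
```python
import cv2
im=cv2.imread("pics/w1.png")
cv2.imwrite("pics/w1d.png",cv2.resize(im[174:246,280:352],None,fx=8,fy=8,interpolation=cv2.INTER_CUBIC))
```

```text
(no output)
```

View pics/w1d.png

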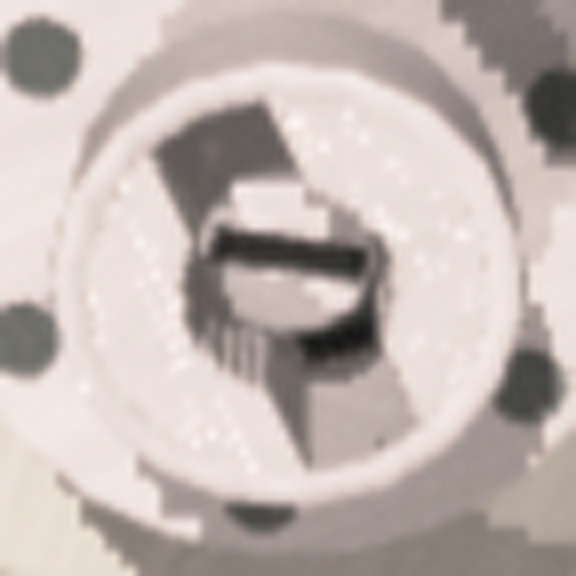

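Run:
```python
from h import *
import pickle
from scipy.optimize import least_squares
c=pickle.load(open("w1.pkl","rb"))
p=lambda u,v:(280+(u+.5)/8-.5,174+(v+.5)/8-.5)
b=p(289,282)
c0=dict(c,eye=np.array([0.62469139,0.08500333,0.37356994]),attitude=np.array([2.80506455,-2.35e-4,-1.135e-4]))
# boss centre in wrist0 by Hough on upscaled patch
g=cv2.cvtColor(cv2.imread("pics/wrist0.png"),cv2.COLOR_BGR2GRAY)
k=6;q=cv2.resize(g[190:280,160:250],None,fx=k,fy=k,interpolation=cv2.INTER_CUBIC)
H=cv2.HoughCircles(cv2.GaussianBlur(q,(9,9),2),cv2.HOUGH_GRADIENT,1.5,20,param1=80,param2=25,minRadius=110,maxRadius=165)
for h in (H[0][:4] if H is not None else []): 
    uv=(160+h[0]/k,190+h[1]/k);print("hough",uv,h[2]/k,"tri",tri([(c,b),(c0,uv)]))
print("boss@.07",onz(c,b,.07), "radius px check",onz(c,p(520,282),.07)-onz(c,p(58,282),.07))
l=onz(c,p(366,260),.058)-onz(c,p(212,242),.058);m=(onz(c,p(366,260),.058)+onz(c,p(212,242),.058))/2
a=np.degrees(np.arctan2(l[1],l[0]));print("line",a,np.linalg.norm(l),m)
K=[onz(c,p(*x),.07) for x in((155,155),(265,100),(308,468),(418,425))]
d=(K[2]+K[3]-K[0]-K[1])/2;e=np.degrees(np.arctan2(d[1],d[0]));print("keyway",e,np.linalg.norm(d),"mid",sum(K)/4,"turn",a-e)
for s in((K[2]-K[0]),(K[3]-K[1])):print(np.degrees(np.arctan2(s[1],s[0])))
w=lambda u,v:(130+u/2.1,67+v/2.1)
C=np.array([onz(c,w(*x),.06) for x in((172,398),(490,493),(262,36),(642,175))]);print(C)
print("centre",C.mean(0),"sides",np.linalg.norm(C[1]-C[0]),np.linalg.norm(C[2]-C[0]),np.linalg.norm(C[3]-C[1]),np.linalg.norm(C[3]-C[2]))
X=C[1]-C[0]+C[3]-C[2];yaw=np.arctan2(X[1],X[0]);print("yaw",np.degrees(yaw))
ctr=sum(K)/4
def edge(t,s,r=.13):
    Rz=R.from_euler("z",yaw).as_matrix();return np.array([*ctr[:2],0])+Rz@np.array([s,.08-r*np.cos(t),.063+r*np.sin(t)])
obs=np.array([(90,93),(273,153)])
r=least_squares(lambda x:(proj(c0,[edge(x[0],-.055),edge(x[0],.055)])-obs).ravel(),[2.1]);print("flap",r.x,r.fun,edge(r.x[0],0),edge(r.x[0],-.055),edge(r.x[0],.055))
```

```text
hough (np.float32(219.875), np.float32(219.375)) 25.133333 tri [ 0.50170732 -0.07766519 -0.0007437 ]
hough (np.float32(199.625), np.float32(243.125)) 25.633333 tri [ 0.5040447  -0.05985556  0.07761717]
hough (np.float32(204.625), np.float32(240.375)) 20.183332 tri [ 0.50369416 -0.06483789  0.06249678]
hough (np.float32(223.125), np.float32(233.625)) 22.833334 tri [ 0.50276384 -0.08866632 -0.00392723]
boss@.07 [ 0.50332568 -0.06034984  0.07      ] radius px check [ 4.82400413e-02 -6.76344663e-05  0.00000000e+00]
line -7.162510248862119 0.016892539036213315 [ 0.50323005 -0.06122291  0.058     ]
keyway -66.04213030615077 0.03898379617740212 mid [ 0.50321456 -0.06130254  0.07      ] turn 58.87962005728865
-66.04467908678923
-66.03964284795877
[[ 0.40797554 -0.11056718  0.06      ]
 [ 0.5488249  -0.15993693  0.06      ]
 [ 0.4570869   0.03769618  0.06      ]
 [ 0.60142434 -0.01328013  0.06      ]]
centre [ 0.50382792 -0.06152201  0.06      ] sides 0.14925117586987666 0.15618563019501536 0.15580410980698378 0.15307475980663413
yaw -19.38497338367712
flap [2.00246146] [-0.67928609 -1.66797431  3.78944932  2.72522243] [0.54782041 0.06546876 0.18107514] [0.49593838 0.08372401 0.18107514] [0.59970245 0.0472135  0.18107514]
```

Converted, 0.12 m is 12, 0.05 m is 5, -0.5 rad is -5.

Call:
{"op": "inch_along", "data": {"increments": [0.085, -1, -0.25, 2, 0, 0, -1.8, 0.085, -1, -0.25, 5, 0, 0, -3.6, 0.085, -1, -0.25, 8, 0, 0, -5, 0.085, -1.04, -0.25, 12, 0, 0, -5, 0.085, -1.04, -0.25, 13.5, 0, 0, -5], "grip_force": 40}}

```text
clock: 1.32
position: [0.5045, -0.0599, 0.0447]
tool_rot: [-3.14, -0.001, 2.071]
force: [0.1, 0.4, -0.3]
grip_width: 0.0854
finger_force: 0.0
```

Run:
```python
from h import *
s=bot.observe();print(s["qpos"],s["position"],s["tool_rot"],s["force"])
```

```text
[ 0.0972402   0.63373075 -0.12797767  2.03021849  0.16084925  0.48885121
  0.35168505] [ 0.50446994 -0.05991276  0.04466429] [-3.14007411e+00 -1.23306313e-03  2.07098952e+00] [ 0.14137659  0.42132626 -0.3393388 ]
```

Call:
{"op": "inch_along", "data": {"increments": [0.085, 0, -0.1, 0, 0, 0, 0, 0.04, 0, -0.1, 0, 0, 0, 0, 0.04, 0, -0.1, 0, 0, 0, 0, 0.04, 0, -0.1, 0, 0, 0, 0, 0.04, 0, -0.1, 0, 0, 0, 0], "grip_force": 50}}

```text
clock: 1.95
position: [0.5044, -0.061, 0.0477]
tool_rot: [3.14, 0.001, 2.071]
force: [-3.0, 0.6, 15.1]
grip_width: 0.0486
finger_force: 48.9
```

Call:
{"op": "inch_along", "data": {"increments": [0.04, 0, 0, 0, 0, 0, 0, 0.04, 0, 0, 0, 0, 0, 0]}}

```text
clock: 2.2
position: [0.5044, -0.0609, 0.0477]
tool_rot: [3.14, 0.001, 2.071]
force: [-3.5, 0.7, 16.4]
grip_width: 0.0491
finger_force: 48.9
```

Converted, -0.002 m is -0.2, -0.72 rad is -7.2.

Call:
{"op": "inch_along", "data": {"increments": [0.04, 0, 0, -0.2, 0, 0, 0, 0.04, 0, 0, -0.2, 0, 0, -1.8, 0.04, 0, 0, -0.2, 0, 0, -3.6, 0.04, 0, 0, -0.2, 0, 0, -5.4, 0.04, 0, 0, -0.2, 0, 0, -7.2], "grip_force": 60}}

```text
clock: 2.82
position: [0.5036, -0.061, 0.0486]
tool_rot: [-3.141, 0.0, 2.797]
force: [0.7, 0.4, -3.9]
grip_width: 0.0485
finger_force: 62.5
```

Call:
{"op": "inch_along", "data": {"increments": [0.04, 0, 0, 0, 0, 0, -1.6, 0.04, 0, 0, 0, 0, 0, -3.08, 0.04, 0, 0, 0, 0, 0, -3.08]}}

```text
clock: 3.2
position: [0.5035, -0.0612, 0.0484]
tool_rot: [3.141, -0.0, 3.097]
force: [-0.5, -0.2, -4.2]
grip_width: 0.0481
finger_force: 62.6
```

Run:
```python
from h import *
s=bot.observe();print(s["qpos"],s["moment"])
c=viewer.calibration("wrist");im=viewer.grab_frame("wrist");cv2.imwrite("pics/w2.png",im)
u,v=map(int,proj(c,[.5033,-.0612,.07])[0]);print(u,v)
cv2.imwrite("pics/w2c.png",cv2.resize(im[max(0,v-70):v+70,max(0,u-95):u+95],None,fx=4,fy=4,interpolation=cv2.INTER_CUBIC))
```

```text
[ 0.30198364  0.64949867 -0.39997457  2.02214169  0.46113053  0.55737291
  1.10482681] [-0.01860973 -0.03066615  0.02867841]
318 293
```

View pics/w2c.png

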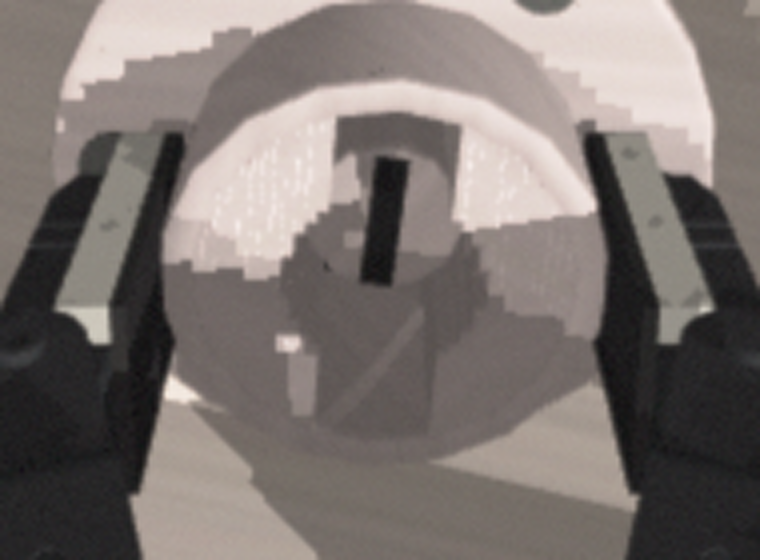

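The hub is gripped at the boss. In the crop the shaft line runs from (392,157) to (377,283) and the upper keyway from (335,117) to (462,125), so they look lined up. I check the angle numerically.

Run:
```python
from h import *
c=viewer.calibration("wrist")
p=lambda u,v:(223+(u+.5)/4-.5,223+(v+.5)/4-.5)
an=lambda d:np.degrees(np.arctan2(d[1],d[0]))
A=onz(c,p(392,157),.058);B=onz(c,p(377,283),.058);print("line",an(A-B)%180,np.linalg.norm(A-B),(A+B)/2)
for z in(.07,.072):
    U=onz(c,p(460,125),z);L=onz(c,p(432,430),z);print("right edge",an(U-L)%180,np.linalg.norm(U-L))
    W=onz(c,p(336,117),z);print("kw width",np.linalg.norm(U-W),an(U-W)%180-90)
    o=(onz(c,p(165,250),z)+onz(c,p(606,250),z))/2;print(o,an((U+W)/2-np.r_[.5033,-.0612,z])%180)
```

```text
line 171.43868632535376 0.017315246278014895 [ 0.50303305 -0.0611503   0.058     ]
right edge 173.75047226841664 0.03939278104428998
kw width 0.013028396413124843 -6.7748186728149165
[ 0.4990423  -0.06083645  0.07      ] 173.08935911525614
right edge 173.75047226841664 0.03874284293312676
kw width 0.012813442019660908 -6.774818672814789
[ 0.49771418 -0.06077488  0.072     ] 173.36390781751575
```

Converted, 0.007 m is 0.7, 0.004 m is 0.4, 0.02 rad is 0.2.

Call:
{"op": "inch_along", "data": {"increments": [0.04, 0, 0, 0, 0, 0, 0.2, 0.04, 0, 0, 0.4, 0, 0, 0.2, 0.04, 0, 0, 0.7, 0, 0, 0.2, 0.04, 0, 0, 0.7, 0, 0, 0.2], "grip_force": 60}}

```text
clock: 3.75
position: [0.5034, -0.0608, 0.041]
tool_rot: [-3.142, -0.001, 3.079]
force: [0.2, 0.2, -4.9]
grip_width: 0.0482
finger_force: 62.6
```

It has dropped over the key, with no reaction force. Now I press it home.

Converted, 0.014 m is 1.4, 0.012 m is 1.2.

Call:
{"op": "inch_along", "data": {"increments": [0.04, 0, 0, 0.4, 0, 0, 0, 0.04, 0, 0, 0.8, 0, 0, 0, 0.04, 0, 0, 1.2, 0, 0, 0, 0.04, 0, 0, 1.4, 0, 0, 0, 0.04, 0, 0, 1.4, 0, 0, 0], "grip_force": 100}}

```text
clock: 4.38
position: [0.504, -0.0609, 0.03]
tool_rot: [-3.14, 0.002, 3.079]
force: [-22.7, 1.0, 78.9]
grip_width: 0.0474
finger_force: 111.6
```

Call:
{"op": "inch_along", "data": {"increments": [0.04, 0, 0, -0.2, 0, 0, 0, 0.04, 0, 0, -0.3, 0, 0, 0, 0.04, 0, 0, -0.3, 0, 0, 0], "grip_force": 40}}

```text
clock: 4.75
position: [0.5038, -0.0609, 0.0303]
tool_rot: [-3.142, 0.0, 3.079]
force: [-2.2, -0.9, 8.8]
grip_width: 0.0469
finger_force: 104.4
```

Call:
{"op": "inch_along", "data": {"increments": [0.085, 0, 0, 0, 0, 0, 0, 0.085, 0, 0, 0, 0, 0, 0, 0.085, 0, 0, 0, 0, 0, 0, 0.085, 0, 0, -3, 0, 0, 0, 0.085, 0, 0, -6, 0, 0, 0]}}

```text
clock: 5.38
position: [0.5034, -0.0608, 0.0908]
tool_rot: [3.141, -0.001, 3.079]
force: [0.6, 0.3, -0.6]
grip_width: 0.0849
finger_force: 0.0
```

Call:
{"op": "inch_along", "data": {"increments": [0.085, 2, 0, -5, 0, 0, 0, 0.085, 4, 0, -10, 0, 0, 0, 0.085, 4, 0, -10, 0, 0, 0]}}

```text
clock: 5.75
position: [0.4642, -0.0587, 0.1933]
tool_rot: [-3.14, 0.005, 3.078]
force: [0.6, -0.3, -0.8]
grip_width: 0.0847
finger_force: 0.0
```

Run:
```python
from h import *
import pickle
c=viewer.calibration("wrist");im=viewer.grab_frame("wrist");cv2.imwrite("pics/w3.png",im);pickle.dump(c,open("w3.pkl","wb"))
u,v=map(int,proj(c,[.5033,-.0612,.052])[0]);print(u,v,bot.observe()["position"])
cv2.imwrite("pics/w3c.png",cv2.resize(im[v-60:v+60,u-80:u+80],None,fx=5,fy=5,interpolation=cv2.INTER_CUBIC));print(u-80,v-60)
```

```text
319 226 [ 0.46408589 -0.05877733  0.19163901]
239 166
```

View pics/w3c.png

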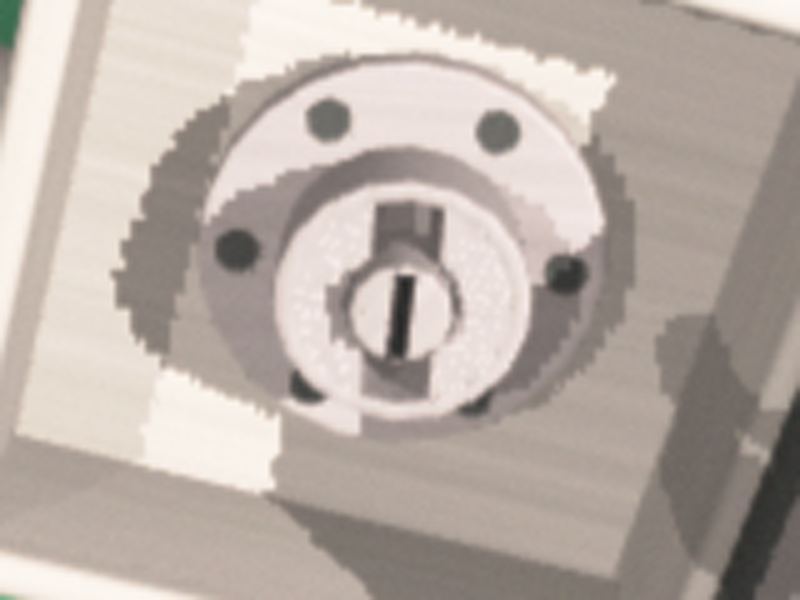

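The pilot end now stands clear above the boss; the boss centre is at crop (402,300) and the line centre at (401,316). I check the height by parallax, then go round behind the flap.

Run:
```python
from h import *
import pickle
from scipy.optimize import brentq
c=pickle.load(open("w3.pkl","rb"));c1=pickle.load(open("w1.pkl","rb"))
p=lambda u,v:(239+(u+.5)/5-.5,166+(v+.5)/5-.5)
print("pilot",onz(c,p(401,316),.058))
for z in(.048,.052,.056,.060,.070):
    print(z,onz(c,p(402.5,300),z)[:2],"dia",np.linalg.norm(onz(c,p(275,300),z)-onz(c,p(530,300),z)),"flange dia @z-22",np.linalg.norm(onz(c,p(198,245),z-.022)-onz(c,p(606,245),z-.022)))
```

```text
pilot [ 0.50331636 -0.06140263  0.058     ]
0.048 [ 0.50445154 -0.0612027 ] dia 0.049302996359087345 flange dia @z-22 0.08387918589670999
0.052 [ 0.50270155 -0.06108852] dia 0.04861752756036693 flange dia @z-22 0.08279583873691422
0.056 [ 0.50095156 -0.06097435] dia 0.04793205876164654 flange dia @z-22 0.08171249157711837
0.06 [ 0.49920157 -0.06086017] dia 0.0472465899629261 flange dia @z-22 0.08062914441732257
0.07 [ 0.49482659 -0.06057474] dia 0.04553291796612509 flange dia @z-22 0.07792077651783302
```

Call:
{"op": "inch_along", "data": {"increments": [0, 0, 0, -6, 0, 0, 1.8, 0, -2.2, 4.3, -7, 0, 0, 3.6, 0, -4.4, 8.6, -7, 0, 0, 5.4, 0, -6.6, 13, -7, 0, 0, 7.2, 0, -8.8, 17.3, -7, 0, 0, 9]}}

```text
clock: 6.42
position: [0.563, 0.1101, 0.2587]
tool_rot: [-3.14, -0.0, 2.173]
force: [-0.2, 1.1, 0.3]
grip_width: -0.0002
finger_force: 0.0
```

Call:
{"op": "inch_along", "data": {"increments": [0, 0, 0, 0, 0, 0, 1.8, 0, 0, 0, 0, 0, 0, 3.6, 0, 0, 0, 0, 0, 0, 5.4, 0, 0, 0, 0, 0, 0, 7.2, 0, 0, 0, 0, 0, 0, 9.4]}}

```text
clock: 7.05
position: [0.5623, 0.1087, 0.2587]
tool_rot: [-3.14, 0.001, 1.265]
force: [-0.2, -0.5, 0.0]
grip_width: 0.0
finger_force: 0.0
```

Converted, 0.11 m is 11, 0.06 m is 6, 0.03 rad is 0.3.

Call:
{"op": "inch_along", "data": {"increments": [0, 0, 0, 6, 0, 0, 0.3, 0, 0, 0, 11, 0, 0, 0.3, 0, 0, 0, 11, 0, 0, 0.3, 0, -2, 0, 11, 0, 0, 0.3, 0, -3.5, 0, 11, 0, 0, 0.3]}}

```text
clock: 7.68
position: [0.5526, 0.0739, 0.1519]
tool_rot: [3.139, -0.001, 1.24]
force: [1.2, 3.2, 2.4]
grip_width: 0.0002
finger_force: 1.7
```

Call:
{"op": "inch_along", "data": {"increments": [0, -2, 0, 0, 0, 0, 0, 0, -4, 0, 0, 0, 0, 0, 0, -5.5, 0, 0, 0, 0, 0, 0, -7, 0, 0, 0, 0, 0, 0, -8.5, 0, 0, 0, 0, 0]}}

```text
clock: 8.3
position: [0.5242, -0.0059, 0.1502]
tool_rot: [-3.141, -0.0, 1.241]
force: [0.7, 2.1, -1.3]
grip_width: -0.0003
finger_force: 0.9
```

Converted, -0.054 m is -5.4, -0.029 m is -2.9.

Call:
{"op": "inch_along", "data": {"increments": [0, -1.5, 0, 0.3, 0, 0, 0, 0, -2.9, 0, 0.8, 0, 0, 0, 0, -4.2, 0, 1.6, 0, 0, 0, 0, -5.4, 0, 2.7, 0, 0, 0, 0, -6.4, 0, 4, 0, 0, 0]}}

```text
clock: 8.93
position: [0.5035, -0.0664, 0.1094]
tool_rot: [-3.141, 0.0, 1.241]
force: [1.4, 1.4, 0.9]
grip_width: 0.0
finger_force: 0.5
```

Call:
{"op": "inch_along", "data": {"increments": [0, -0.9, 0, 1.3, 0, 0, 0, 0, -1.2, 0, 2.5, 0, 0, 0, 0, -1.3, 0, 3.6, 0, 0, 0, 0, -1.3, 0, 4.4, 0, 0, 0, 0, -1.3, 0, 4.6, 0, 0, 0]}}

```text
clock: 9.55
position: [0.4996, -0.0777, 0.0642]
tool_rot: [-3.141, 0.0, 1.242]
force: [-8.1, 1.0, 31.3]
grip_width: 0.0001
finger_force: 16.0
```

The tip is at z = 0.064 with a firm 31 N reaction, so the flap is shut. I back off upward and check.

Converted, -0.16 m is -16, -0.13 m is -13.

Call:
{"op": "inch_along", "data": {"increments": [0, 0, 0, -3, 0, 0, 0, 0, 0, 0, -8, 0, 0, 0, 0, 0, 0, -13, 0, 0, 0, 0, 0, 0, -16, 0, 0, 0, 0, 0, 0, -16, 0, 0, 0]}}

```text
clock: 10.18
position: [0.5008, -0.0778, 0.2264]
tool_rot: [3.138, -0.001, 1.241]
force: [-0.1, 0.4, -2.1]
grip_width: -0.0
finger_force: 0.0
```

Run:
```python
from h import *
im=viewer.grab_frame("wrist");a=viewer.grab_frame("scene")[120:320,160:440]
a=cv2.resize(a,(560,400))
cv2.imwrite("pics/f.png",np.hstack([cv2.resize(im,(400,250)),cv2.resize(a,(350,250))]))
```

```text
(no output)
```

View pics/f.png

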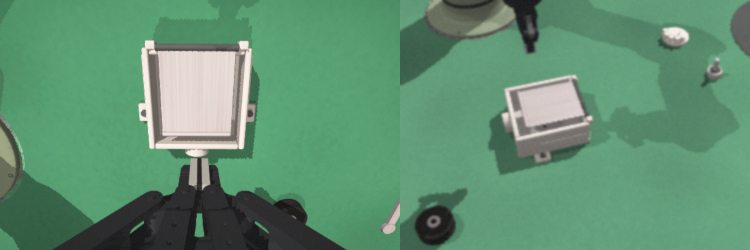

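The picture shows the flap lying shut over the well, its edge at about (197,137), with the gripper clear and the bystanders where they were.

```bash
python3 -c "
from workcell import bot, viewer
print(bot.job_done())"
```

```text
the job is handed in; nothing more can be done
None
```

I turned the hub onto its key, pressed it fully home and swung the flap shut; the gripper is clear, the loose parts were left alone, and the job went in at about 10 s on the robot's clock.

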